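Close the purge box and hold its recessed valve down

TASK

Lower the hinged lid of the aluminium purge box until it is fully shut. Then take the long-handled probe out of the tool stand, reach its tip through the hole in the closed lid and push the recessed valve button well down with it, and finish while still gripping the probe and holding the button down. Leave the other tools and everything else on the table where they are.

Things in the scene. Friction and masses are not known exactly. Their poses are not given: they have to be found in the camera images.
- chamber: the aluminium purge box, fixed to the table, open-topped base 150 (x) x 170 (y) x 70 mm high with 5 mm walls; origin at the centre of its underside. Its own x axis points away from the robot, towards the hinge side; y along the hinge. Its position and yaw (within 0.35 rad) vary, and it may stand on the left or the right
- lid (a joint): angle of the box's flat aluminium lid, rad: 0 fully shut (lying level on the rim), growing as it opens upward, limit 1.35. It starts open between 0.9 and 1.2. The hinge is stiff: the lid stays where it is left, and a push of about 3 N at 110 mm from the hinge moves it. The lid has no knob; push it shut on its outer (upper) face
- lid_hinge (a point): middle of the hinge line at the far top edge of the box, 70.5 mm above the table, on the lid's under face. The hinge line runs along the box's y. The lid plate is 158 mm long from the hinge to its free edge (a tab 50 mm wide continues it to 172 mm), 170 mm wide, 6 mm thick
- lid_hole (a point): centre of the round through hole of 18 mm diameter in the lid, at the outer face of the lid, 70 mm from the hinge line and 35 mm to the box's +y side of the lid's middle. When the lid is shut the hole lies straight above the valve button, its upper edge 76.5 mm above the table
- purge (a joint): travel of the recessed steel valve button inside the box, m: 0 up, 0.008 fully down, vertical. Well down means more than 0.005. Its spring takes 1.8 N to start and 6 N to be fully down, and it springs back when let go
- purge_top (a point): centre of the top of the valve button (20 mm diameter, vertical), 52 mm above the table when up, 24 mm below the upper face of the shut lid. It moves with the button
- stand: black block 70 (x) x 180 (y) x 65 mm high, fixed to the table, with three vertical 11 mm holes in a row along its y, 65 mm apart; origin at the centre of its underside. Position and yaw vary. A tool hangs upright in each hole, resting on its collar; which tool is in which hole varies
- probe_mid (a point): the long-handled probe, loose, about 60 g, upright, tip down, in a hole of the stand: this point lies half-way up its plain round aluminium handle, on the axis. From the top: handle 18 mm diameter, 55 mm long (27.5 mm above and below this point); collar 26 mm diameter, 5 mm thick; steel shaft 8 mm diameter, 55 mm long. Its z axis points from the tip up to the handle
- probe_tip (a point): the tip of the probe, the lower end of its shaft, 87.5 mm below probe_mid along the probe's axis (in the stand its tip is 10 mm above the table)
- knob_driver: another tool in the stand, with a short wide round knob (32 mm diameter, 23 mm tall above the stand); leave it there. Origin at the underside of its collar
- tee_key: another tool in the stand, with a T-shaped cross handle 40 mm long, 29 mm tall above the stand; leave it there. Origin at the underside of its collar
- vial: small glass vial, 22 mm diameter, 45 mm tall, standing on the table just in front of the tool stand; bystander
- wafer_case: flat clear case 50 x 50 x 14 mm lying on the table in front of the purge box; bystander
- slide_box: white slide box 75 x 155 x 24 mm lying on the table at the back; bystander
- torch: black torch standing on its end, 40 mm diameter, 130 mm tall; bystander
- tape_roll: roll of grey tape lying flat, 100 mm diameter, 24 mm tall; bystander
Mind the look-alikes: they are no part of the job. Leave any orange look-alike of the part that bears probe_mid alone.

How it is judged:
By the outcome, as a careful person would: the job done as asked, in the order asked, and still so for the second after the job is handed in, while the arm keeps its last pose, push and grip.
It also fails if it takes over 59 s, if anything falls off the work surface, if the arm or the gripper's body presses on something with over 40 N, if the wrist force passes 120 N, or if a joint passes its speed limit or range.

ROBOT

A 6-joint arm with a two-finger parallel gripper is mounted at the origin on the work surface. World frame = base frame: x ahead of the robot, y to its left, z up, the work surface at z = 0. Lengths are in m, angles in rad, forces in N, time in s.
With the tool pointing down it reaches from about 0.4 to 0.825 m from the base axis. Payload 7 kg.
Tool frame: the origin (TCP) lies midway between the tips of the shut fingers; the grasp point (between the pads) lies 19 mm behind it; z points along the fingers, y is the line along which they close (so a half turn about z gives the same grasp; the last joint's range is limited). The gripper opens to 88 mm and grips with 3 to 60 N. Pads are 19 mm wide; open, the fingers measure 130 mm over their backs; the gripper's body (78 mm by 193 mm) begins 47 mm behind the grasp point.
Start: joints at [-0.864, 0.359, 0.012, 0, -1.224, -0.288], TCP at [0.274, -0.617, 0.195] pointing down, gripper open.
Joint ranges: [-3.07, 3.07], [-1.43, 2.12], [-1.02, 1.25], [-3.03, 1.67], [-3.05, -0], [-3.03, 3.03]. Speed limits (rad/s): [2.39, 2.39, 3.01, 3.14, 3.14, 3.14].

INTERFACE

Orientations are given as [roll, pitch, yaw] about the fixed x, y, z axes, in that order (R = Rz(yaw) Ry(pitch) Rx(roll)).
In Python, from station import arm gives the robot as it stands. The module is installed in compiled form; this text tells all that it offers.
- The arm moves only by the tool carry_out, never from a script. Its argument "commands" is a list of rows, each a list of 4 numbers: the shift along the world's x, y, z in units of 50 mm (1.0 is 50 mm), then the turn about the world's z in units of 6 degrees (1.0 is 6 degrees). A call has exactly 10 rows; each row is the pose to reach, as a shift and turn from the pose commanded when the call began; what a row does not reach only later rows make up. A row lasts 1/8 s, in which the tool goes at most 62.5 mm and 10.7 degrees, less where a joint would pass 70% of its speed; a pose out of reach is approached as far as the arm can. A call with a gripper value outside its range is refused whole. "claw" is the closure, from 0 (fully open) to 1 (shut), set as the call begins (left out, the last holds). The fingers move at their own pace and stop on an object; "force" is the grip in N (left out, the last holds). Time passes only in rows, so rows that repeat a pose let the fingers close, or fill a call up. It gives the time, the measured TCP pose, the force, the opening and the grip force at its end, in the units of the state.
- arm.get_state(): the state, without advancing time (a new reading comes with each control period).
- arm.grab_frame(name): name is "side" or "top"; returns a dict with "pixels" (420x560x3 uint8, red, green, blue), "fx", "fy", "cx", "cy" (pixels), "k1" (the pictures are not rectified: a ray, as slopes to the right and down, at radius r is drawn at 1 + k1 r^2 times it, then the intrinsics apply), "eye" and "orientation" of the camera in the world. Camera axes: x right, y down, z forward; pixel columns grow to the right and rows downward; lengths in m; the calibration is good to about 2 mm. A picture is of the moment at which its call begins. There is no depth.
- arm.job_done(): hands the job in; it is judged then, once.
Trained networks look in a picture, given as the dict that the camera call returned (one of the last four; its "shot" number tells which), for a name from the list of things; names that differ only in an ending like _2 or _b are one class to them, and where a whole thing is asked for, a point or a joint stands for the part that bears it (a point fixed in the world has none). Each returns a list of dicts, best first, with "conf" (0 to 1); they miss things now and then, are a little off and sometimes report something else, mostly with a low value. They report only what shows in the picture. A call takes as long as a camera call. They do not tell look-alikes from the thing itself.
- arm.regions_of(picture, query): "pixels" (420x560 bool, what is visible of it) and "uv" ([column, row] in pixels, amid what is visible of it).
- arm.mark_of(picture, query): "uv" ([column, row] in pixels: a listed point, or the origin of a listed thing).
The state is a dict: "t": time; "q": joint angles; "qd": joint speeds; "joint_efforts": joint torques, N m; "eef_pos": TCP position; "ee_rot": TCP orientation; "force": force on the tool from outside, world axes, zero at the start; "moment": the same for the moment, N m; "width": finger opening in m; "gripper_force": force on a finger pad.
Only numpy, scipy, OpenCV 4.12 (cv2) and the standard library are available. Lean on these libraries where they do the work, as an engineer would, in place of code of your own. Each camera call takes 0.05 s, during which the arm holds its last target. There are 200 camera calls.

## Working session

There is one attempt and no reset: what is moved stays moved. The work goes in short steps, Python scripts to look and compute and a tool call to move; the robot and the scene stay as the last step left them, time stands still between calls to the robot, and variables do not carry over. Pictures are saved under pics/ and viewed, at most 10 in all, crops included, and the job is handed in when it is done.

Besides the shell and the picture viewer there is one more tool, called after "Request:" as name(argument=value, ...), one argument or row to a line, values as JSON. carry_out: Moves the arm, as the interface text tells. Its arguments: {"type":"object","properties":{"commands":{"type":"array","items":{"type":"array","items":{"type":"number"}}},"claw":{"type":"number"},"force":{"type":"number"}},"required":["commands"]}

```bash
mkdir -p pics; cat > h.py <<'E'
import numpy as np, cv2
from scipy.spatial.transform import Rotation as R
from station import arm
def Rm(f):
    o=np.array(f["orientation"],float)
    if o.shape==(3,3): return o
    return (R.from_euler('xyz',o) if o.size==3 else R.from_quat(o)).as_matrix()
def ray(f,uv):
    d=np.array([(uv[0]-f["cx"])/f["fx"],(uv[1]-f["cy"])/f["fy"]]); s=d.copy()
    for _ in range(20): s=d/(1+f["k1"]*(s@s))
    return np.array(f["eye"]),Rm(f)@np.array([s[0],s[1],1.])
def atz(f,uv,z):
    e,d=ray(f,uv); return e+d*(z-e[2])/d[2]
def tri(fs,uvs):
    A=np.zeros((3,3));b=np.zeros(3);L=[]
    for f,u in zip(fs,uvs):
        e,d=ray(f,u);d/=np.linalg.norm(d);P=np.eye(3)-np.outer(d,d);A+=P;b+=P@e;L.append((P,e))
    x=np.linalg.solve(A,b); return x,[float(np.linalg.norm(P@(x-e))) for P,e in L]
def proj(f,p):
    c=Rm(f).T@(np.array(p)-np.array(f["eye"]));s=c[:2]/c[2];s=s*(1+f["k1"]*(s@s))
    return np.array([s[0]*f["fx"]+f["cx"],s[1]*f["fy"]+f["cy"]])
def save(f,n): cv2.imwrite("pics/"+n,f["pixels"][:,:,::-1])
E
python3 - <<'E'
from h import *
np.set_printoptions(precision=4,suppress=True)
s=arm.grab_frame("side");t=arm.grab_frame("top")
im=np.vstack([s["pixels"],t["pixels"]])[:,:,::-1]
save(s,"s0.png");save(t,"t0.png")
for f in(s,t): print(f["eye"],f["orientation"],f["fx"],f["k1"])
for n in ["chamber","lid","lid_hinge","lid_hole","purge_top","stand","probe_mid","probe_tip","knob_driver","tee_key","vial","wafer_case","slide_box","torch","tape_roll"]:
    a=[arm.mark_of(f,n)[:3] for f in(s,t)]
    print(n,[[(np.round(d["uv"],1).tolist(),round(d["conf"],2)) for d in l] for l in a])
    if a[0] and a[1]: print("   ",*tri((s,t),(a[0][0]["uv"],a[1][0]["uv"])))
print(arm.get_state())
E
```

```text
[-0.0006  0.5171  0.839 ] [-2.3342 -0.0071 -2.2835] 399.3869943205285 -0.025648833024954854
[ 0.4045 -0.0057  1.3927] [-3.0358  0.0014 -1.5433] 431.48847399756386 -0.0008772340999826428
chamber [[([335.1, 211.4], 0.67)], [([334.5, 208.2], 0.92)]]
    [ 0.5564 -0.1836 -0.0163] [0.0026463570007851, 0.0026463570007852944]Traceback (most recent call last):
  File "<stdin>", line 8, in <module>
ValueError: it knows: chamber, knob_driver, lid_hinge, lid_hole, probe_mid, probe_tip, purge_top, slide_box, stand, tape_roll, tee_key, torch, vial, wafer_case
```

View pics/s0.png

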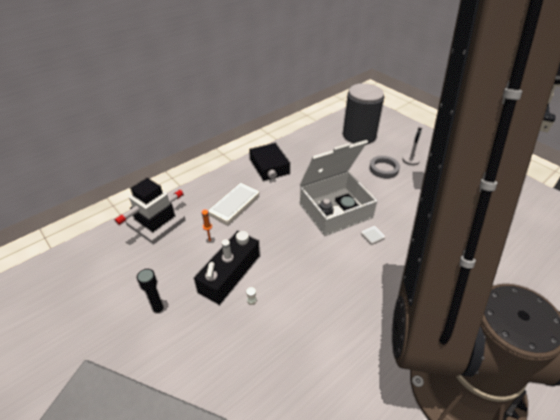

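View pics/t0.png

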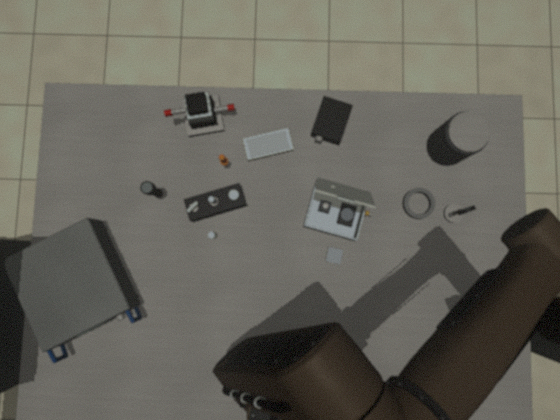

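The side view shows the stand at (228,265) with the aluminium probe in its middle hole at about (228,250). The orange look-alike is at (207,220), and the box with its lid open is at (337,195). The top view has the stand at (215,202), the box at (337,212) and the wafer case at (335,256).

```bash
python3 - <<'E'
from h import *
np.set_printoptions(precision=4,suppress=True)
s=arm.grab_frame("side");t=arm.grab_frame("top")
for n in ["chamber","lid_hinge","lid_hole","purge_top","stand","probe_mid","probe_tip","knob_driver","tee_key","vial","wafer_case"]:
    a=[arm.mark_of(f,n)[:3] for f in(s,t)]
    print(n,[[(np.round(d["uv"],1).tolist(),round(d["conf"],2)) for d in l] for l in a])
    if a[0] and a[1]: print("   ",*tri((s,t),(a[0][0]["uv"],a[1][0]["uv"])))
z={"chamber":0,"lid_hinge":.0705,"purge_top":.052,"stand":0,"probe_mid":.0975,"knob_driver":.065,"tee_key":.065}
for n,h in z.items(): print(n,[atz(f,d["uv"],h)[:2] for f in(s,t) for d in arm.mark_of(f,n)[:2]])
for n in["stand","chamber"]:
    for f in (t,):
        m=arm.regions_of(f,n)[0]["pixels"].astype(np.uint8)
        c=max(cv2.findContours(m,0,2)[0],key=cv2.contourArea)
        b=cv2.boxPoints(cv2.minAreaRect(c));print(n,b.tolist(),[atz(f,p,.065)[:2] for p in b])
st=arm.get_state();print(st["t"],st["eef_pos"],st["ee_rot"],st["width"])
big=cv2.resize(s["pixels"][120:310,180:400],None,fx=3.5,fy=3.1,interpolation=2);cv2.imwrite("pics/s1.png",big[:,:,::-1])
E
```

```text
chamber [[([336.5, 212.5], 0.87)], [([332.5, 210.1], 0.72), ([212.6, 200.0], 0.46)]]
    [ 0.5479 -0.1775 -0.0104] [0.004422520142638193, 0.004422520142638105]
lid_hinge [[([326.7, 180.2], 0.86)], [([342.1, 185.9], 0.91), ([415.6, 203.9], 0.35)]]
    [ 0.6173 -0.1974  0.0625] [0.004027302741529329, 0.004027302741529131]
lid_hole [[([320.8, 168.3], 0.78), ([209.0, 276.7], 0.27)], [([333.1, 187.6], 0.84), ([160.1, 194.7], 0.71)]]
    [ 0.6034 -0.1575  0.1358] [0.0008195431238541812, 0.0008195431238542827]
purge_top [[([323.7, 199.8], 0.41)], [([322.0, 204.9], 0.36)]]
    [ 0.5598 -0.1333  0.0591] [0.0003913518411903632, 0.00039135184119030585]
stand [[([228.4, 276.0], 0.92)], [([219.9, 205.5], 0.96)]]
    [ 0.5622  0.2002 -0.0171] [0.007304173278750054, 0.007304173278750046]
probe_mid [[([228.1, 249.7], 0.63), ([207.2, 218.7], 0.56)], [([224.6, 156.9], 0.59), ([211.3, 198.8], 0.57), ([197.6, 207.0], 0.41)]]
    [ 0.6973  0.1629 -0.0447] [0.03830725655476896, 0.03830725655476885]
probe_tip [[([210.2, 240.7], 0.44)], [([226.3, 165.4], 0.46)]]
    [ 0.6894  0.178  -0.002 ] [0.001240915733
[... 1283 characters left out ...]
rray([0.5433, 0.2683]), array([0.4286, 0.2351]), array([0.5447, 0.2699])]
stand [[182.25161743164062, 199.45541381835938], [238.93630981445312, 182.783447265625], [245.95858764648438, 206.65924072265625], [189.27389526367188, 223.33120727539062]] [array([0.5639, 0.3005]), array([0.621 , 0.1267]), array([0.5469, 0.1022]), array([0.4904, 0.2751])]
chamber [[301.6400146484375, 227.07064819335938], [315.5311279296875, 176.84902954101562], [377.5916748046875, 194.01470947265625], [363.7005615234375, 244.236328125]] [array([ 0.4884, -0.0715]), array([ 0.6463, -0.1114]), array([ 0.5975, -0.3049]), array([ 0.4409, -0.2629])]
2.2 [ 0.2745 -0.6167  0.1951] [ 3.1416 -0.     -2.7228] 0.08751373426425176
```

View pics/s1.png

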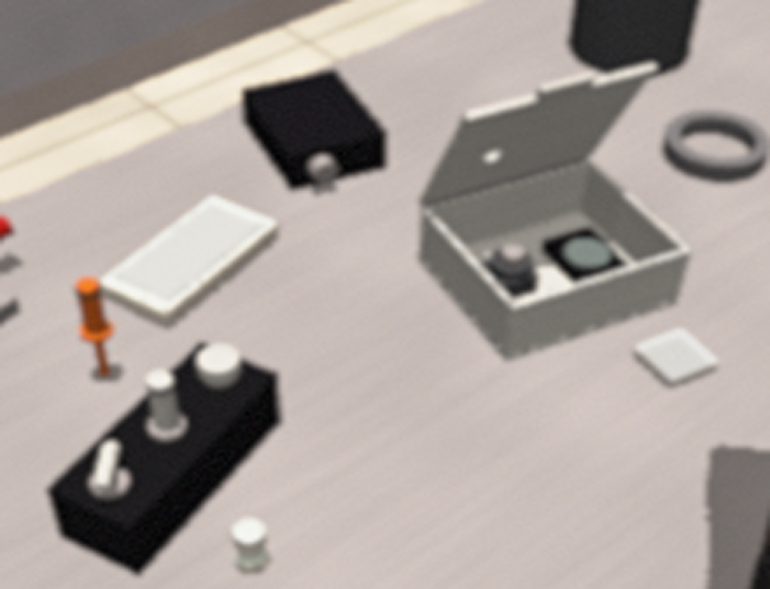

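Request:
carry_out(
  commands=[
    [0,0,1.2,0],
    [0,0,2.5,-0.5],
    [0.7,0.8,2.5,-1.2],
    [1.4,1.7,2.5,-2],
    [2.3,2.8,2.5,-3],
    [3.2,3.9,2.5,-4],
    [4.1,5,2.5,-5],
    [5,6.1,2.5,-6],
    [5.9,7.2,2.5,-6.4],
    [6.8,8.3,2.5,-6.4],
  ],
  claw=1,
  force=40,
)

```text
t: 3.45
eef_pos: [0.583, -0.2396, 0.3204]
ee_rot: [3.142, 0.001, 2.89]
force: [0.2, 0.4, -0.0]
width: 0.0009
gripper_force: 0.0
```

Request:
carry_out(
  commands=[
    [0,0,0,0],
    [0,0,0,0],
    [0,0,0,0],
    [0,0,-0.6,0],
    [0,0,-1.2,0],
    [0,0,-1.8,0],
    [0,0,-2.4,0],
    [0,0,-2.6,0],
    [0,0,-2.6,0],
    [0,0,-2.6,0],
  ],
)

```text
t: 4.7
eef_pos: [0.5826, -0.242, 0.1916]
ee_rot: [-3.141, 0.002, 2.89]
force: [0.4, 0.6, 0.8]
width: 0.0004
gripper_force: 0.0
```

```bash
python3 - <<'E'
from h import *
s=arm.grab_frame("side")
big=cv2.resize(s["pixels"][80:270,240:460],None,fx=3.5,fy=3.1,interpolation=2);cv2.imwrite("pics/s2.png",big[:,:,::-1])
print(arm.get_state()["q"])
E
```

```text
[-8.42028359e-02  2.87355893e-01 -9.89035601e-02  3.69135683e-04
 -1.18227332e+00 -1.73826799e+00]
```

View pics/s2.png

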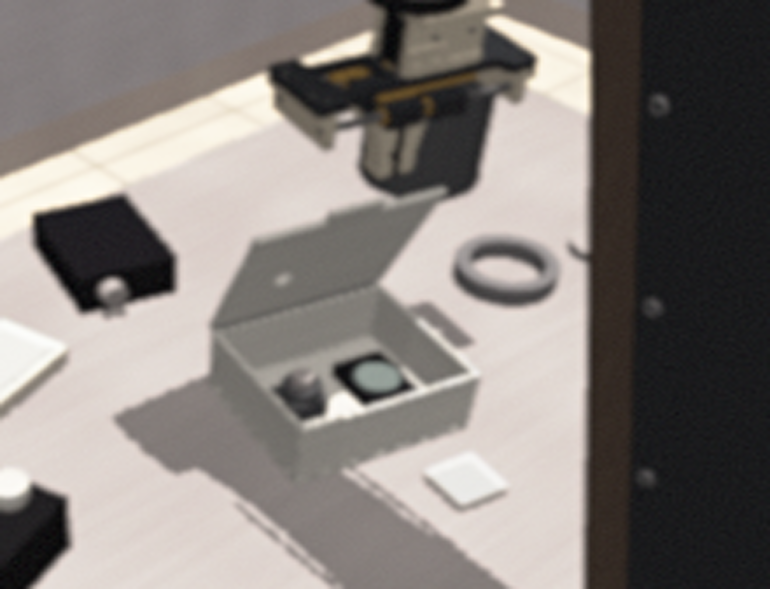

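The fingers hang just behind the lid's outer face, with the tip at about (385,175) in the crop and the lid still open. I'll sweep the lid down along its arc.

Request:
carry_out(
  commands=[
    [-0.08,0.33,0,0],
    [-0.18,0.66,0,0],
    [-0.35,0.7,-0.08,0],
    [-0.53,0.75,-0.17,0],
    [-0.68,0.79,-0.28,0],
    [-0.84,0.83,-0.39,0],
    [-0.98,0.87,-0.52,0],
    [-1.11,0.9,-0.66,0],
    [-1.34,0.96,-0.96,0],
    [-1.54,1.01,-1.3,0],
  ],
)

```text
t: 6.0
eef_pos: [0.5041, -0.1909, 0.1243]
ee_rot: [-3.142, -0.0, 2.89]
force: [0.1, -0.4, 2.2]
width: 0.0005
gripper_force: 0.7
```

Request:
carry_out(
  commands=[
    [-0.1,0.02,-0.25,0],
    [-0.17,0.04,-0.48,0],
    [-0.22,0.05,-0.66,0],
    [-0.24,0.06,-0.8,0],
    [-0.24,0.06,-0.88,0],
    [-0.24,0.06,-0.92,0],
    [-0.24,0.06,-0.95,0],
    [-0.24,0.06,-0.97,0],
    [-0.24,0.06,-0.99,0],
    [-0.24,0.06,-0.99,0],
  ],
)

```text
t: 7.25
eef_pos: [0.493, -0.1879, 0.0756]
ee_rot: [3.142, 0.0, 2.89]
force: [-0.3, -0.3, 0.5]
width: 0.0005
gripper_force: 0.2
```

Request:
carry_out(
  commands=[
    [0,0,-0.01,0],
    [0,0,-0.02,0],
    [0,0,-0.03,0],
    [0,0,-0.04,0],
    [0,0,-0.05,0],
    [0,0,-0.06,0],
    [0,0,-0.06,0],
    [0,0,-0.06,0],
    [0,0,-0.06,0],
    [0,0,-0.06,0],
  ],
)

```text
t: 8.5
eef_pos: [0.493, -0.1879, 0.0726]
ee_rot: [3.142, 0.0, 2.89]
force: [-0.6, 0.7, 0.1]
width: 0.0003
gripper_force: 0.1
```

```bash
python3 - <<'E'
from h import *
s=arm.grab_frame("side")
big=cv2.resize(s["pixels"][100:270,240:460],None,fx=3.5,fy=3.5,interpolation=2);cv2.imwrite("pics/s3.png",big[:,:,::-1])
E
```

```text
(no output)
```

View pics/s3.png

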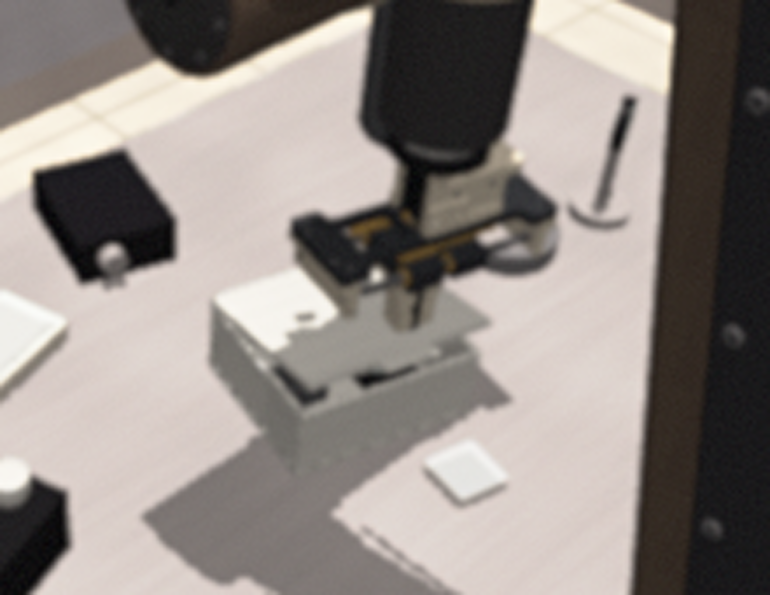

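The lid is nearly down but still ajar: there is a gap at its front edge, around (300,390). The finger tip is at about (405,328). I'll project some model points to see where the finger is relative to the lid.

```bash
python3 - <<'E'
from h import *
np.set_printoptions(precision=1,suppress=True)
s=arm.grab_frame("side")
c=lambda p:(proj(s,p)-[240,100])*3.5
st=arm.get_state();print("tcp",c(st["eef_pos"]))
H=np.array([.616,-.1935,.0705]);x=np.array([.969,-.245,0]);y=np.array([.245,.969,0]);z=np.array([0,0,1.])
for th in(0,.1,.2,.3):
    L=lambda a,b,n=0:H+a*(-np.cos(th)*x+np.sin(th)*z)+b*y+n*(np.sin(th)*x+np.cos(th)*z)
    print(th,c(L(.158,.085)),c(L(.158,-.085)),c(L(.172,.025)),c(L(.172,-.025)),"hinge",c(L(0,.085)),c(L(0,-.085)),"hole",c(L(.07,.035,.006)))
print(st["joint_efforts"],(np.array(st["eef_pos"])-H)@np.array([x,y,z]).T)
for cc in [(-.075,.085),(-.075,-.085),(.075,.085)]: print(c(H-.079*x+cc[0]*x+cc[1]*y-[0,0,.0005]))
h=arm.mark_of(s,"lid_hole")[:2];print([( (np.array(d["uv"])-[240,100])*3.5,d["conf"]) for d in h])
E
```

```text
tcp [400.7 350.1]
0 [308.9 424.2] [488.2 357.7] [384.2 411.3] [437.2 391.4] hinge [210.9 303.8] [380.  248.4] hole [305.6 330.8]
0.1 [310.1 409. ] [491.  342.8] [386.4 394.8] [439.9 375. ] hinge [210.9 303.8] [380.  248.4] hole [305.7 323.7]
0.2 [310.3 392.4] [492.7 326.5] [387.3 376.8] [441.3 357.1] hinge [210.9 303.8] [380.  248.4] hole [305.4 316.2]
0.3 [309.3 374.6] [493.1 309. ] [386.9 357.4] [441.3 337.8] hinge [210.9 303.8] [380.  248.4] hole [304.6 308.4]
[  0.  -42.6  23.6   5.6  -0.   -0. ] [-0.1 -0.   0. ]
[306.1 421.3]
[485.1 355.2]
[213.1 307. ]
[(array([303.1, 324.8]), 0.76), (array([298.2, 265.3]), 0.34)]
```

```bash
python3 - <<'E'
from h import *
s=arm.grab_frame("side");t=arm.grab_frame("top")
a=cv2.resize(s["pixels"][165:225,295:385],None,fx=8,fy=5*1.6,interpolation=cv2.INTER_CUBIC)
p=proj(t,[.54,-.18,.08]).astype(int)
cv2.imwrite("pics/s4.png",a[:,:,::-1]);print(p)
E
```

```text
[337 210]
```

View pics/s4.png

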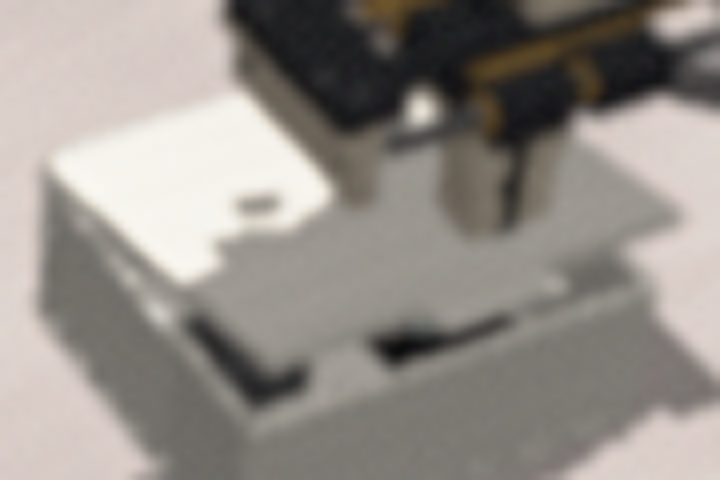

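```bash
python3 - <<'E'
from h import *
s=arm.grab_frame("side")
print((proj(s,[.5826,-.242,.1916])-[240,80])*[3.5,3.1], (proj(s,[.5826,-.242,.2])-[240,80])*[3.5,3.1])
for z in(.0726,.08,.09,.1): print((proj(s,[.493,-.1879,z])-[295,165])*8)
st=arm.get_state();print(st["force"],st["moment"],st["eef_pos"])
E
```

```text
[381.42738267 199.07288146] [382.6984314  191.36390932]
[475.75601555 280.16847955]
[478.51562714 264.76415383]
[482.28354116 243.72511226]
[486.09665495 222.42626433]
[0.14684289 0.58639015 0.60180467] [-0.02584584 -0.0228138   0.00165092] [ 0.49295361 -0.18792399  0.07256784]
```

The visible fingertip sits about 20 mm higher than the stated TCP in both views. That means it is still resting on the ajar lid, so I'll press further and watch the force.

Request:
carry_out(
  commands=[
    [0,0,-0.06,0],
    [0,0,-0.12,0],
    [0,0,-0.18,0],
    [0,0,-0.24,0],
    [0,0,-0.27,0],
    [0,0,-0.3,0],
    [0,0,-0.32,0],
    [0,0,-0.34,0],
    [0,0,-0.36,0],
    [0,0,-0.36,0],
  ],
)

```text
t: 10.05
eef_pos: [0.493, -0.1879, 0.0545]
ee_rot: [3.142, 0.0, 2.89]
force: [-0.5, -0.5, -0.0]
width: 0.0007
gripper_force: 0.0
```

```bash
python3 - <<'E'
from h import *
s=arm.grab_frame("side")
a=cv2.resize(s["pixels"][140:230,280:400],None,fx=6,fy=6,interpolation=cv2.INTER_CUBIC)
cv2.imwrite("pics/s5.png",a[:,:,::-1]);print((proj(s,arm.get_state()["eef_pos"])-[280,140])*6)
E
```

```text
[441.78200185 387.80423837]
```

View pics/s5.png

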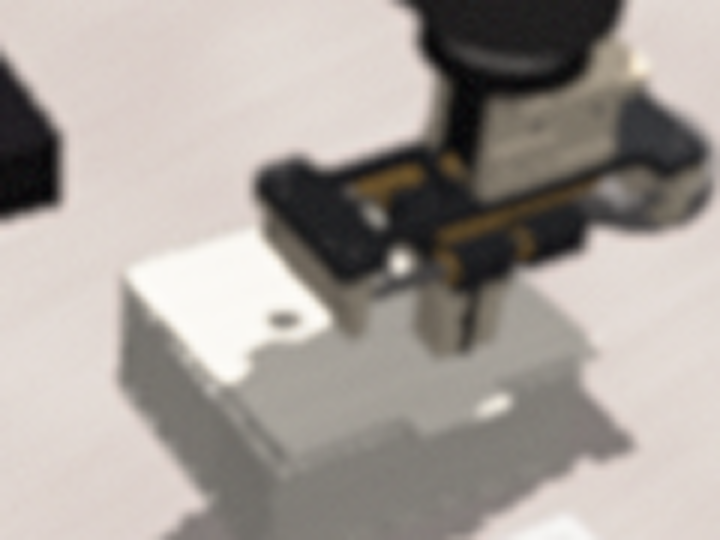

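The lid is now nearly shut, with the finger tip at (460,350) in the crop and a thin shadow gap along the left edge. I'll keep pressing until the force rises.

Request:
carry_out(
  commands=[
    [0,0,-0.02,0],
    [0,0,-0.04,0],
    [0,0,-0.06,0],
    [0,0,-0.08,0],
    [0,0,-0.1,0],
    [0,0,-0.1,0],
    [0,0,-0.1,0],
    [0,0,-0.1,0],
    [0,0,-0.1,0],
    [0,0,-0.1,0],
  ],
)

```text
t: 11.35
eef_pos: [0.493, -0.1879, 0.0496]
ee_rot: [-3.142, 0.0, 2.89]
force: [-0.8, -0.2, -0.1]
width: 0.0003
gripper_force: 0.0
```

Request:
carry_out(
  commands=[
    [0,0,-0.015,0],
    [0,0,-0.03,0],
    [0,0,-0.045,0],
    [0,0,-0.06,0],
    [0,0,-0.07,0],
    [0,0,-0.07,0],
    [0,0,-0.07,0],
    [0,0,-0.07,0],
    [0,0,-0.07,0],
    [0,0,-0.07,0],
  ],
)

```text
t: 12.6
eef_pos: [0.4929, -0.1879, 0.0461]
ee_rot: [3.142, 0.0, 2.89]
force: [0.5, -0.5, 1.1]
width: 0.0001
gripper_force: 0.0
```

```bash
python3 - <<'E'
from h import *
s=arm.grab_frame("side")
a=cv2.resize(s["pixels"][155:225,290:390],None,fx=8,fy=8,interpolation=cv2.INTER_CUBIC)
cv2.imwrite("pics/s6.png",a[:,:,::-1]);print((proj(s,arm.get_state()["eef_pos"])-[290,155])*8)
H=np.array([.616,-.1935,.0705]);x=np.array([.969,-.245,0]);y=np.array([.245,.969,0]);st=arm.get_state()
for z in(.07,.0765,.08):print(z,(proj(s,[.493,-.1879,z])-[290,155])*8)
E
```

```text
[506.18081462 414.29456957]
0.07 [514.79214048 365.54797117]
0.0765 [517.20739223 352.06729025]
0.08 [518.51562714 344.76415383]
```

View pics/s6.png

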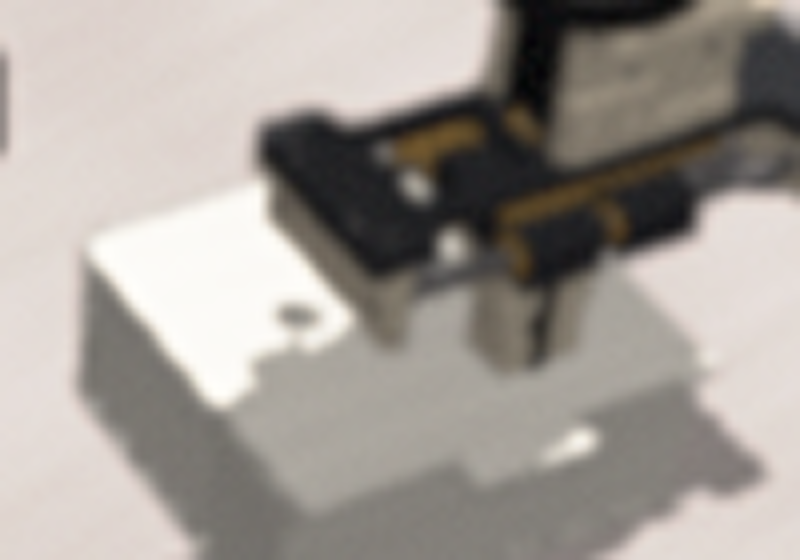

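The lid looks shut: the edges are flush on the left and front, and the tip is at (515,368). I'll press until the force confirms contact with the rim.

Request:
carry_out(
  commands=[
    [0,0,-0.01,0],
    [0,0,-0.02,0],
    [0,0,-0.03,0],
    [0,0,-0.04,0],
    [0,0,-0.05,0],
    [0,0,-0.05,0],
    [0,0,-0.05,0],
    [0,0,-0.05,0],
    [0,0,-0.05,0],
    [0,0,-0.05,0],
  ],
)

```text
t: 13.9
eef_pos: [0.493, -0.188, 0.0451]
ee_rot: [-3.141, 0.001, 2.891]
force: [-5.6, 3.4, 17.3]
width: 0.0003
gripper_force: 8.5
```

Request:
carry_out(
  commands=[
    [0,0,1,0],
    [0,0,2.2,1],
    [0,0.3,3.4,2.5],
    [0.1,1,3.6,4.2],
    [0.2,2,3.6,5.9],
    [0.3,3,3.6,7.6],
    [0.4,4,3.6,9.3],
    [0.5,4.9,3.6,11],
    [0.6,5.8,3.6,12.7],
    [0.7,5.8,3.6,14],
  ],
  claw=0.43,
)

```text
t: 15.15
eef_pos: [0.528, 0.1048, 0.2233]
ee_rot: [3.141, 0.0, -1.919]
force: [0.2, 0.1, -0.8]
width: 0.0498
gripper_force: 0.0
```

```bash
python3 - <<'E'
from h import *
np.set_printoptions(precision=4,suppress=True)
P={k:[] for k in("lid_hole","lid_hinge","probe_mid","stand","knob_driver","tee_key")}
for i in range(3):
    for c in("side","top"):
        f=arm.grab_frame(c)
        for n,z in dict(lid_hole=.0765,lid_hinge=.0705,probe_mid=.0975,stand=0,knob_driver=.065,tee_key=.065).items():
            for d in arm.mark_of(f,n)[:2]: print(n,c,np.round(d["uv"],1),round(d["conf"],2),atz(f,d["uv"],z)[:2]) if d["conf"]>.35 else 0
st=arm.get_state();print(st["t"],st["eef_pos"],st["ee_rot"],st["width"],st["q"])
E
```

```text
lid_hole side [327.2 193.8] 0.81 [ 0.5591 -0.1444]
lid_hinge side [326.  178.5] 0.84 [ 0.6147 -0.1965]
probe_mid side [204.6 222.4] 0.63 [0.671  0.1949]
probe_mid side [224.9 251.9] 0.56 [0.5556 0.2118]
stand side [232.3 279.7] 0.56 [0.5405 0.2104]
knob_driver side [327.3 194.5] 0.66 [ 0.5652 -0.1524]
tee_key side [210.9 277.1] 0.68 [0.5376 0.2684]
lid_hole top [325.9 205.3] 0.8 [ 0.5566 -0.1439]
lid_hinge top [343.5 187.2] 0.65 [ 0.6152 -0.1981]
probe_mid top [334.2 211.5] 0.69 [ 0.536 -0.167]
knob_driver top [161.  194.5] 0.64 [0.5776 0.3674]
lid_hole side [327.3 194.8] 0.85 [ 0.5559 -0.1415]
lid_hinge side [324.9 177.5] 0.67 [ 0.6202 -0.1973]
probe_mid side [222.8 249.7] 0.62 [0.5646 0.2117]
probe_mid side [204.4 222.4] 0.53 [0.6714 0.1953]
stand side [230.4 275.1] 0.65 [0.5555 0.2057]
knob_driver side [240.8 238.2] 0.68 [0.5912 0.1405]
tee_key side [207.3 276.4] 0.5 [0.5449 0.2738]
lid_hole top [326.3 205.7] 0.69 [ 0.5554 -0.1451]
lid_hinge top [341.4 187. ] 0.93 [ 0.6156 -0.1916]
stand top [161.9 194.7] 0.42 [0.5855 0.3827]
lid_hole side [325.  194.4] 0.63 [ 0.5614 -0.1377]
lid_hinge side [326.4 178.3] 0.61 [ 0.6145 -0.1981]
probe_mid side [226.2 249.5] 0.48 [0.5597 0.2051]
probe_mid side [206.1 219.2] 0.45 [0.6784 0.1855]
stand side [231.4 274. ] 0.73 [0.5567 0.2016]
knob_driver side [242.5 238.9] 0.71 [0.5864 0.1386]
tee_key side [208.  275.1] 0.44 [0.547  0.2704]
lid_hole top [326.9 204.8] 0.59 [ 0.5582 -0.1469]
lid_hinge top [339.1 186.9] 0.78 [ 0.6157 -0.1845]
probe_mid top [160.4 193.9] 0.73 [0.5752 0.3601]
17.25 [0.5279 0.1021 0.2236] [-3.1416 -0.     -1.9269] 0.04981269791919287 [ 0.5557  0.1141 -0.2461  0.     -1.2106 -0.9118]
```

Request:
carry_out(
  commands=[
    [0.15,0.5,0,1.5],
    [0.3,1,0,3],
    [0.5,1.5,0,4.5],
    [0.68,2.1,0,6],
    [0.68,2.1,0,6.4],
    [0.68,2.1,-0.4,6.4],
    [0.68,2.1,-0.8,6.4],
    [0.68,2.1,-1.1,6.4],
    [0.68,2.1,-1.1,6.4],
    [0.68,2.1,-1.1,6.4],
  ],
)

```text
t: 18.5
eef_pos: [0.5624, 0.2072, 0.1693]
ee_rot: [-3.141, -0.0, -1.257]
force: [0.3, 0.2, -0.4]
width: 0.0502
gripper_force: 0.0
```

```bash
python3 - <<'E'
from h import *
s=arm.grab_frame("side")
a=cv2.resize(s["pixels"][185:305,170:310],None,fx=5.5,fy=5,interpolation=cv2.INTER_CUBIC)
cv2.imwrite("pics/s7.png",a[:,:,::-1]);e=np.array(arm.get_state()["eef_pos"])
for dz in(0,.02,.03):print((proj(s,e+[0,0,dz])-[170,185])*[5.5,5])
print((proj(s,[.562,.207,.125])-[170,185])*[5.5,5])
E
```

```text
[285.4074432  219.48359605]
[280.66006533 189.15000723]
[278.23292436 173.63126213]
[296.72622513 284.03543065]
```

View pics/s7.png

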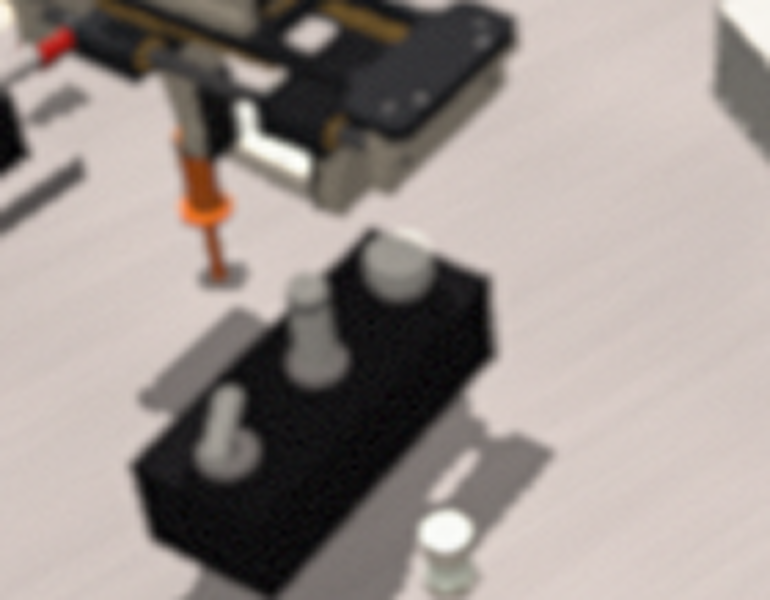

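The handle top shows at (309,285) in the crop, about 2 px right of my estimate. The open gripper is above it, with its far finger tip at (205,155). Before descending I'll check where the gripper body really is relative to the reported TCP.

```bash
python3 - <<'E'
from h import *
np.set_printoptions(precision=1,suppress=True)
s=arm.grab_frame("side");st=arm.get_state();e=np.array(st["eef_pos"]);M=R.from_euler('xyz',st["ee_rot"]).as_matrix()
c=lambda p:(proj(s,p)-[170,185])*[5.5,5]
for off in(0,.03):
  for sy in(1,-1):
    for sx in(1,-1): print("body",off,sy,sx,c(e+[0,0,off]+M@[sx*.039,sy*.0965,-.066]),"finger tip inner",c(e+[0,0,off]+M@[sx*.0095,sy*.025,0]),"back",c(e+[0,0,off]+M@[sx*.0095,sy*.046,0]))
print(atz(s,[170+309/5.5,185+285/5],.125),atz(s,[170+316/5.5,185+362/5],.070))
E
```

```text
body 0 1 1 [527.2 143.9] finger tip inner [347.3 227.5] back [388.6 245.3]
body 0 1 -1 [412.5 258.7] finger tip inner [319.9 253.8] back [361.4 272.1]
body 0 -1 1 [144.8  -8.7] finger tip inner [251.9 186.4] back [213.  169.5]
body 0 -1 -1 [18.8 88.4] finger tip inner [223.8 211.5] back [184.6 194.3]
body 0.03 1 1 [525.5  93.1] finger tip inner [341.6 181.7] back [383.7 199.5]
body 0.03 1 -1 [407.7 207.8] finger tip inner [313.4 208. ] back [355.8 226.2]
body 0.03 -1 1 [134.6 -59. ] finger tip inner [244.1 140.5] back [204.4 123.7]
body 0.03 -1 -1 [ 5.  37.7] finger tip inner [215.2 165.7] back [175.3 148.4]
[0.6 0.2 0.1] [0.6 0.2 0.1]
```

Request:
carry_out(
  commands=[
    [-0.05,-0.06,-0.2,0],
    [-0.1,-0.12,-0.4,0],
    [-0.1,-0.12,-0.8,0],
    [-0.1,-0.12,-1.1,0],
    [-0.1,-0.12,-1.4,0],
    [-0.1,-0.12,-1.7,0],
    [-0.1,-0.12,-2,0],
    [-0.1,-0.12,-2.2,0],
    [-0.1,-0.12,-2.34,0],
    [-0.1,-0.12,-2.34,0],
  ],
)

```text
t: 19.85
eef_pos: [0.5568, 0.2009, 0.0511]
ee_rot: [3.141, -0.0, -1.257]
force: [0.8, -0.5, -0.4]
width: 0.0505
gripper_force: 0.0
```

Request:
carry_out(
  commands=[
    [0,0,0,0],
    [0,0,0,0],
    [0,0,0,0],
    [0,0,0,0],
    [0,0,0,0],
    [0,0,0,0],
    [0,0,0,0],
    [0,0,0,0],
    [0,0,0,0],
    [0,0,0,0],
  ],
  claw=1,
  force=10,
)

```text
t: 21.1
eef_pos: [0.558, 0.2017, 0.052]
ee_rot: [-3.139, 0.0, -1.256]
force: [5.1, 1.2, -0.7]
width: 0.018
gripper_force: 9.9
```

Request:
carry_out(
  commands=[
    [0.02,0.01,0,0],
    [0.04,0.015,0,0],
    [0.04,0.015,0,0],
    [0.04,0.015,0.2,0],
    [0.04,0.015,0.5,0],
    [0.04,0.015,0.9,0],
    [0.04,0.015,1.3,0],
    [0.04,0.015,1.7,0],
    [0.04,0.015,2,0],
    [0.04,0.015,2,0],
  ],
  force=40,
)

```text
t: 22.35
eef_pos: [0.5591, 0.202, 0.153]
ee_rot: [-3.14, 0.001, -1.257]
force: [-0.4, -0.6, -0.7]
width: 0.0173
gripper_force: 39.8
```

```bash
python3 - <<'E'
from h import *
np.set_printoptions(precision=4,suppress=True)
for i in range(2):
    s=arm.grab_frame("side");t=arm.grab_frame("top")
    for n in("probe_tip","probe_mid"):
        for f,k in((s,"side"),(t,"top")):
            for d in arm.mark_of(f,n)[:3]: print(n,k,np.round(d["uv"],1),round(d["conf"],2),atz(f,d["uv"],.11 if n=="probe_tip" else .1975)[:2])
a=cv2.resize(s["pixels"][150:290,170:310],None,fx=5.5,fy=4.2,interpolation=cv2.INTER_CUBIC)
cv2.imwrite("pics/s8.png",a[:,:,::-1])
st=arm.get_state();print(st["eef_pos"],st["width"],st["q"],(proj(s,np.array([.56,.203,.11]))))
E
```

```text
probe_tip side [208.6 240.6] 0.75 [0.6012 0.2266]
probe_tip side [225.2 245.4] 0.58 [0.5624 0.2048]
probe_tip top [227.9 163.5] 0.49 [0.6717 0.1578]
probe_mid side [206.5 222.7] 0.61 [0.5769 0.2356]
probe_mid side [337.8 211.3] 0.58 [ 0.4117 -0.0147]
probe_mid top [233.9 194.5] 0.53 [0.5659 0.1263]
probe_mid top [224.9 158. ] 0.38 [0.669  0.1557]
probe_tip side [209.9 241.3] 0.75 [0.5973 0.2255]
probe_tip side [226.  244.7] 0.6 [0.563 0.202]
probe_tip top [224.7 161.3] 0.49 [0.6782 0.1677]
probe_mid side [223.5 219.8] 0.71 [0.5598 0.2015]
probe_mid side [205.4 219.3] 0.56 [0.5875 0.2316]
probe_mid top [219.8 158.9] 0.55 [0.6661 0.17  ]
[0.5589 0.2018 0.1514] 0.017306085814229853 [ 0.6752  0.2591 -0.2339 -0.     -1.0781 -0.3611] [226.3918 245.6159]
```

View pics/s8.png

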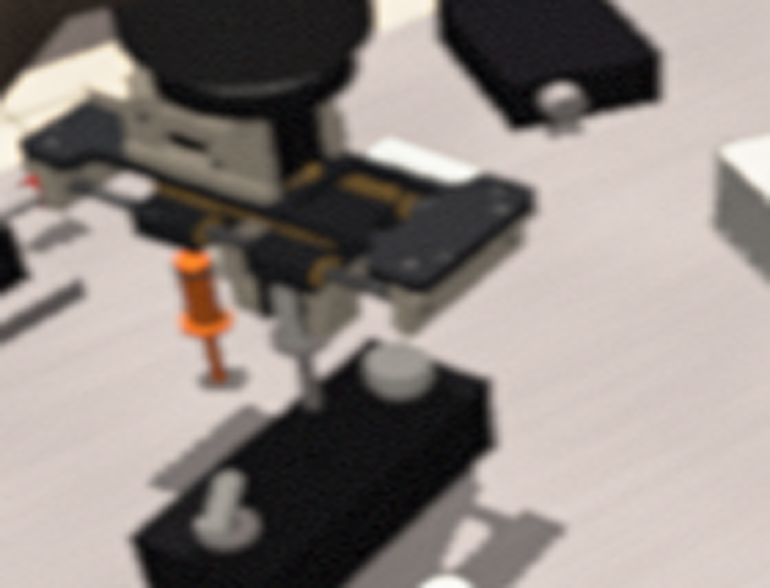

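The probe hangs upright in the grip, with its tip at (314,405) in the crop, just above the stand. The other two tools haven't moved. Next I'll carry it over the lid hole.

Request:
carry_out(
  commands=[
    [0,0,0.5,0],
    [0,-0.4,0.8,0],
    [0,-1.3,0.8,0],
    [0,-2.2,0.8,0],
    [-0.02,-3.1,0.8,0],
    [-0.04,-4,0.8,0],
    [-0.06,-4.9,0.8,0],
    [-0.08,-5.8,0.8,0],
    [-0.08,-6.5,0.8,0],
    [-0.08,-6.92,0.8,0],
  ],
)

```text
t: 24.2
eef_pos: [0.5541, -0.1466, 0.1917]
ee_rot: [-3.142, 0.0, -1.259]
force: [-0.1, 0.6, -0.2]
width: 0.0175
gripper_force: 39.8
```

Request:
carry_out(
  commands=[
    [0,0,0,0],
    [0,0,0,0],
    [0,0,-0.3,0],
    [0,0,-0.6,0],
    [0,0,-0.8,0],
    [0,0,-1,0],
    [0,0,-1.1,0],
    [0,0,-1.1,0],
    [0,0,-1.1,0],
    [0,0,-1.1,0],
  ],
)

```text
t: 25.45
eef_pos: [0.5552, -0.1442, 0.137]
ee_rot: [-3.141, -0.0, -1.257]
force: [0.2, -0.1, 0.0]
width: 0.0176
gripper_force: 39.8
```

```bash
python3 - <<'E'
from h import *
np.set_printoptions(precision=4,suppress=True)
st=arm.get_state();tz=.01+st["eef_pos"][2]-.052;print(st["eef_pos"],"tipz",tz)
for i in range(3):
    s=arm.grab_frame("side")
    for n,z in(("probe_tip",tz),("probe_mid",tz+.0875),("lid_hole",.0765),("lid_hinge",.0705)):
        for d in arm.mark_of(s,n)[:2]:
            if d["conf"]>.35 and 280<d["uv"][0]<400: print(n,np.round(d["uv"],1),round(d["conf"],2),atz(s,d["uv"],z)[:2])
cv2.imwrite("pics/s9.png",s["pixels"][:,:,::-1])
# edges: dark shaft near tip
g=cv2.cvtColor(s["pixels"],cv2.COLOR_RGB2GRAY);u,v=proj(s,[.558,-.143,.0765]).astype(int);print(u,v);print(g[v-16:v+8,u-10:u+11])
E
```

```text
[ 0.5552 -0.1442  0.137 ] tipz 0.09501183125929022
probe_tip [327.3 190.6] 0.74 [ 0.5549 -0.1382]
probe_mid [333.1 165.5] 0.61 [ 0.5511 -0.146 ]
lid_hole [326.6 193.4] 0.82 [ 0.5614 -0.1443]
lid_hinge [326.3 179.5] 0.71 [ 0.6108 -0.1938]
probe_mid [332.2 167.2] 0.47 [ 0.5476 -0.1388]
lid_hole [328.4 196.1] 0.92 [ 0.5499 -0.1399]
lid_hinge [324.3 177.5] 0.89 [ 0.6213 -0.1959]
probe_tip [330.5 190.2] 0.65 [ 0.5502 -0.1464]
probe_mid [332.8 166.3] 0.68 [ 0.5492 -0.1429]
lid_hole [324.1 195.5] 0.73 [ 0.5597 -0.1324]
lid_hole [383.8 171.5] 0.56 [ 0.5187 -0.3505]
lid_hinge [324.2 179. ] 0.74 [ 0.6165 -0.1906]
327 194
[[196 203 212 213 220 227 232 240 241 236 219 168 111 106 150 192 218 230
  236 237 240]
 [207 224 228 226 224 224 233 236 232 218 191 150 104 109 150 186 200 205
  212 223 233]
 [201 229 227 210 195 192 204 208 195 174 150 119  93 104 137 158 162 162
  166 183 201]
 [180 198 194 176 160 158 160 164 159 148 133 105  90 106 132 147 149 149
  151 155 162]
 [157 163 161 152 149 148 149 150 149 145 133 102  88 109 134 147 151 148
  150 148 148]
 [150 150 150 149 149 149 149 152 15
[... 955 characters left out ...]
3 154 153 152 146 134 126 125 127 134 133 141 148 151 151 149
  150 151 152]
 [153 153 154 153 153 152 146 140 137 136 140 142 141 142 148 151 150 151
  150 151 150]
 [153 153 153 153 153 153 151 147 148 149 149 151 149 149 150 151 150 152
  151 150 150]
 [152 152 154 154 152 151 152 150 152 152 152 150 151 152 152 152 150 151
  151 150 151]
 [153 151 152 152 151 152 152 153 152 151 152 153 152 152 150 152 150 151
  151 151 150]
 [153 152 153 153 153 153 152 153 152 152 151 153 153 153 151 152 151 151
  150 149 150]
 [152 154 152 154 154 154 153 154 153 153 153 152 151 152 149 150 150 150
  150 149 150]
 [154 152 153 153 153 153 153 153 152 152 152 151 150 151 149 150 149 151
  153 151 150]]
```

```bash
python3 - <<'E'
from h import *
np.set_printoptions(precision=4,suppress=True)
s=arm.grab_frame("side")
g=255-cv2.cvtColor(s["pixels"],cv2.COLOR_RGB2GRAY).astype(float)
p=g[191:197,321:333]-104;p[p<3]=0;yy,xx=np.mgrid[191:197,321:333]
c=((xx*p).sum()/p.sum(),(yy*p).sum()/p.sum());print("hole",c,atz(s,c,.0765))
for uv in((328.2,189.),(328.2,189.6),(328.2,188.4)):print("tip",uv,atz(s,uv,.095),atz(s,uv,.0935))
t=arm.grab_frame("top");d=arm.mark_of(t,"lid_hole");print([(x["uv"],x["conf"]) for x in d[:2]])
E
```

```text
hole (np.float64(326.78299776286354), np.float64(193.59284116331096)) [ 0.5605 -0.1441  0.0765]
tip (328.2, 189.0) [ 0.5581 -0.1451  0.095 ] [ 0.5592 -0.1465  0.0935]
tip (328.2, 189.6) [ 0.5562 -0.1433  0.095 ] [ 0.5574 -0.1446  0.0935]
tip (328.2, 188.4) [ 0.5599 -0.147   0.095 ] [ 0.561  -0.1483  0.0935]
[([325.1, 203.3], 0.77)]
```

Request:
carry_out(
  commands=[
    [0.02,0.02,0,0],
    [0.04,0.03,0,0],
    [0.04,0.03,-0.1,0],
    [0.04,0.03,-0.2,0],
    [0.04,0.03,-0.27,0],
    [0.04,0.03,-0.34,0],
    [0.04,0.03,-0.4,0],
    [0.04,0.03,-0.45,0],
    [0.04,0.03,-0.5,0],
    [0.04,0.03,-0.5,0],
  ],
)

```text
t: 27.6
eef_pos: [0.5568, -0.1427, 0.1114]
ee_rot: [3.141, 0.0, -1.257]
force: [0.1, -0.6, 0.4]
width: 0.0171
gripper_force: 39.8
```

Request:
carry_out(
  commands=[
    [0,0,-0.08,0],
    [0,0,-0.16,0],
    [0,0,-0.24,0],
    [0,0,-0.3,0],
    [0,0,-0.34,0],
    [0,0,-0.38,0],
    [0,0,-0.42,0],
    [0,0,-0.46,0],
    [0,0,-0.48,0],
    [0,0,-0.48,0],
  ],
)

```text
t: 28.85
eef_pos: [0.5573, -0.1427, 0.0878]
ee_rot: [-3.141, -0.0, -1.257]
force: [-0.2, -0.3, 5.5]
width: 0.0173
gripper_force: 39.9
```

Request:
carry_out(
  commands=[
    [0,0,-0.01,0],
    [0,0,-0.015,0],
    [0,0,-0.015,0],
    [0,0,-0.015,0],
    [0,0,-0.015,0],
    [0,0,-0.015,0],
    [0,0,-0.015,0],
    [0,0,-0.015,0],
    [0,0,-0.015,0],
    [0,0,-0.015,0],
  ],
)

```text
t: 30.1
eef_pos: [0.5571, -0.1427, 0.0869]
ee_rot: [-3.141, -0.0, -1.257]
force: [1.3, 0.2, 4.7]
width: 0.0174
gripper_force: 39.9
```

```bash
python3 - <<'E'
from h import *
st=arm.get_state();print(st["force"],st["eef_pos"],st["t"])
if 4.5<st["force"][2]<20: print(arm.job_done())
E
```

```text
[1.27999108 0.21965745 4.6768085 ] [ 0.55707609 -0.14266823  0.08685792] 30.1
the job is handed in; nothing more can be done
None
```

I shut the lid, put the probe through its hole and handed the job in at 30.1 s, still gripping it with the button held an estimated 5.5–7 mm down (last push about 4.7 N); the verdict was not reported back.

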